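# Lock a compressor pulley with its locking pin

### The arm

A 7-joint arm with a two-finger parallel gripper is mounted at the origin on the work surface. World frame = base frame: x ahead of the robot, y to its left, z up, the work surface at z = 0. Lengths are in m, angles in rad, forces in N, time in s.
With the tool pointing down it reaches from about 0.425 to 0.925 m from the base axis. Payload 6.8 kg.
Tool frame: the origin (TCP) lies between the finger pads; the fingertips stand 22 mm ahead of it and the grasp point (between the pads) lies 3 mm ahead of it (ctrl.tip_reach is the distance from the TCP to the fingertips, in m); z points along the fingers, y is the direction in which the jaws open and shut (so a half turn about z gives the same grasp; the last joint's range is limited). The gripper opens to 85 mm and grips with 20 to 120 N. Pads are 22 mm wide; open, the fingers measure 114 mm over their backs; the gripper's body (76 mm by 85 mm) begins 54 mm behind the grasp point. The pads swing forward as they close: fully open they stand 13 mm farther back than shut.
Start: joints at [1.102, 0.477, 0.022, 1.555, -0.011, 1.109, -0.083], TCP at [0.238, -0.632, 0.253] pointing down, gripper open.
Joint ranges: [-2.96, 2.96], [-0.34, 2.1], [-1.41, 1.46], [0.24, 2.44], [-1.37, 4.51], [0.17, 1.92], [-2.96, 2.96]. Speed limits (rad/s): [2.39, 2.39, 3.14, 3.14, 3.14, 3.14, 3.14].

### API

Orientations are given as a unit quaternion [x, y, z, w].
In Python, from cell import readout, optics, ticket, spotter, ctrl gives the robot as it stands.
- The arm moves only by the tool move_arm, never from a script. Its argument "targets" is a list of rows, each a list of 3 entries, a list of its own where there are three numbers: the opening, from 0 (shut) to 1 (fully open), then the shift along the tool's x, y, z in mm, then the turn, a rotation vector about the tool's x, y, z in rad. In form: [[gripper, [dx, dy, dz], [ax, ay, az]], ...]. A call has 1 to 10 rows; each row is the pose to reach, as a shift and turn from the pose commanded when the call began, along the tool's axes at that moment; what a row does not reach only later rows make up. A row lasts 1/8 s, in which the tool goes at most 62.5 mm and 10.7 degrees, less where a joint would pass 70% of its speed; a pose out of reach is approached as far as the arm can. A call with a gripper value outside its range is refused whole. The fingers move at their own pace and stop on an object; "force" is the grip in N (left out, the last holds). Time passes only in rows, so rows that repeat a pose let the fingers close. It gives the time, the measured TCP pose, the force and the opening at its end, in the units of the state.
- readout.sense(): the state, without advancing time (a new reading comes with each control period).
- optics.camera(name): name is "scene" or "top" or "wrist"; returns the picture (384x512x3 uint8, blue, green, red); there is no depth.
- optics.camera_model(name): a dict with "fovy" (degrees; the focal length in pixels is half the picture's height over the tangent of half this angle, whatever the lens; pixels are square), "cx", "cy" (the principal point, pixels), "world_from_camera" (4x4, takes a point from camera to world coordinates). Camera axes: x right, y up, looking along -z (the intrinsics and any distortion apply to the point x, -y, -z); pixel columns grow to the right and rows downward; lengths in m; the calibration is good to about 2 mm. A picture is of the moment at which its call begins: read the wrist's pose just before it. camera_model takes no time and is no camera call; for the wrist camera it gives the pose at the moment of the call.
- ticket.close_job(): hands the job in, once; it reports no verdict.
Trained networks look in the newest picture that a camera, given by its name, has taken for a name from the list of things; names that differ only in an ending like _2 or _b are one class to them, and where a whole thing is asked for, a point or a joint stands for the part that bears it (a point fixed in the world has none). Each returns a list of dicts, best first, with "conf" (0 to 1); they miss things now and then, are a little off and sometimes report something else, mostly with a low value. They report only what shows in the picture. A call takes as long as a camera call. They do not tell look-alikes from the thing itself.
- spotter.recognise(thing, camera): "centre" ([x, y, z] in m, in world coordinates, good to about 4 mm: the middle of the surface that is visible of it).
- spotter.pinpoint(thing, camera): "centre" ([x, y, z] in m, in world coordinates, good to about 4 mm: a listed point, or the origin of a listed thing).
The state is a dict: "clock": time; "q": joint angles; "qvel": joint speeds; "effort": joint torques, N m; "ee_pos": TCP position; "eef_rot": TCP orientation; "ft_force": force on the tool from outside, world axes, zero at the start; "moment": the same for the moment, N m; "gripper_width": finger opening in m.
Only numpy, scipy, OpenCV 4.12 (cv2) and the standard library are available. Lean on these libraries where they do the work, as an engineer would, in place of code of your own. Each camera call takes 0.05 s, during which the arm holds its last target. There are 200 camera calls.

### The job

Lock the compressor's pulley for undoing its nut: take the red-handled locking pin from the block, press it lightly on the black boss beneath the pulley, between the spokes, sweep it about until it drops into the grimed-over blind hole there, and push it fully home. Then turn the pulley counter-clockwise (seen from above) until its spoke rests against the pin, and leave it so; be gentle with the pin throughout, and leave everything else where it is.

Things in the scene. Friction and masses are not known exactly. Their poses are not given: they have to be found in the camera images.
- pin_grip (a point): The locking pin, loose, standing upright in one of three sockets of the block: round red plastic handle 22 mm in diameter and 45 mm tall on a round steel shank 12 mm in diameter and 85 mm long with a 1.5 mm chamfer at its foot. This point is the centre of the handle, 107.5 mm above the foot; z points from foot to handle. About 120 g.
- pin_tip (a point): Centre of the foot of the locking pin, its lowest point; z points up along the pin to the handle.
- pin_waist (a point): Point on the axis of the locking pin, 47 mm above its foot: level with the pulley's spokes when the pin is fully home.
- pin_block: Green plastic tool block, 56 x 200 x 50 mm (x, y, z), does not move; origin at the centre of its underside. Three sockets 40 mm deep, in a row along its y, 65 mm apart, the middle one at its centre; a pin standing in one must be drawn straight up 40 mm.
- boss (a point): Centre of the black round boss, 42 mm across with a yellow rim, on the compressor's cover, seen between spokes, 62 mm from the pulley's axis; this point lies in its level face, 95 mm above the bench. The blind hole opens upwards in this face, hidden under black grime (no resistance): 14 mm in diameter, 30 mm deep, centre within 7 mm of this point along x and within 7 mm along y of this frame.
- compressor: Heavy belt-driven refrigeration compressor on its back, bolted to the bench; origin on the pulley's axis at bench height, x towards its finned cylinder, z up. Flat round cover 170 mm across, face 95 mm up, free to slide upon round the boss. The cylinder head reaches 220 mm along x, its two valves 130 mm up. A pin fully home stands on the hole's floor, its handle from 55 to 100 mm above the boss.
- pulley_turn (a joint): Turn of the pulley about its vertical axis, rad, growing counter-clockwise seen from above. It turns stiffly (0.35 N m of friction, about 3.5 N at the rim) and stays where it is left. The rim can be gripped across its 16 mm from above, between two spokes.
- pulley: The blue pulley; origin on its axis, 112 mm above the bench. Rim 220 mm outside, 188 mm inside, 103 to 137 mm above the bench; four straight spokes 16 mm wide, 105 to 119 mm up, along this frame's +x, +y, -x, -y; hub 56 mm across, nut up to 154 mm. Turned counter-clockwise, the +x spoke comes against the pin; the boss starts 0.45 to 0.85 rad counter-clockwise of it.
- pin_black: Bystander: pin with black handle of the same size and thinner shank, in another socket of the block.
- pin_ball: Bystander: pin with yellow ball-topped handle, in another socket of the block.
- spray_can: Bystander: black and blue spray can, 54 mm across, 190 mm tall; origin under its centre.
- wrench: Bystander: steel spanner lying on the bench.
- screwdriver: Bystander: orange-handled screwdriver lying on the bench.
- tape_roll: Bystander: roll of black tape, 70 mm across, 19 mm tall.
- gauge_manifold: Bystander: brass gauge manifold with two dials, lying on the bench.
Things that resemble listed ones, but are neither listed nor needed, are in the scene too. Of the things like the pin_block, leave any that is pink or yellow; of the rest the larger one is meant.

How it is judged:
By the outcome, as a careful person would: the job done as asked, in the order asked, and still so for the second after the job is handed in, with the robot touching nothing.
It also fails if it takes over 72 s, if anything falls off the work surface, if the arm or the gripper's body presses on something with over 40 N, if the wrist force passes 120 N, or if a joint passes its speed limit or range.

## Working session

There is one attempt and no reset: what is moved stays moved. The work goes in short steps, Python scripts to look and compute and a tool call to move; the robot and the scene stay as the last step left them, time stands still between calls to the robot, and variables do not carry over. Pictures are saved under pics/ and viewed, about 8 in all and at most 12, crops included, and the job is handed in when it is done.

Besides the shell and the picture viewer there is one more tool, called after "Call:" by a JSON object that holds its "name" and its "arguments", one argument or row to a line. move_arm: Moves the arm, as the interface text tells. Its arguments: {"type":"object","properties":{"targets":{"type":"array","items":{"type":"array"}},"force":{"type":"number"}},"required":["targets"]}

```bash
mkdir -p pics; ls; cat > h.py <<'E'
from cell import readout, optics, ticket, spotter, ctrl
import numpy as np, cv2
from scipy.spatial.transform import Rotation as R
E
python3 - <<'E'
from h import *
s=readout.sense();print(s)
for c in("scene","top"):
    im=optics.camera(c);cv2.imwrite(f"pics/{c}0.png",im)
    m=optics.camera_model(c);print(c,m)
    for t in("pin_grip","pin_tip","pin_block","boss","compressor","pulley"):
        for f in("pinpoint",):
            try:print(t,[(np.round(d["centre"],3).tolist(),round(d["conf"],2)) for d in getattr(spotter,f)(t,c)])
            except Exception as e:print(t,e)
print(readout.sense()["clock"])
E
```

```text
pics
{'clock': 0.0, 'q': array([ 1.10189366,  0.477829  ,  0.02234767,  1.55643736, -0.011516  ,
        1.10930532, -0.08309782]), 'qvel': array([-0.00043655,  0.00171733, -0.00107213,  0.0003692 , -0.0004695 ,
       -0.00134779, -0.00046507]), 'effort': array([ 8.20385485e-04, -5.96439207e+01,  1.60770804e+00, -2.81196213e+01,
        1.23272126e-02,  9.26942274e-03,  3.08589608e-05]), 'ee_pos': array([ 0.23808725, -0.63103056,  0.25231241]), 'eef_rot': array([ 9.83770468e-01,  1.79429121e-01, -2.28564845e-04, -8.96754270e-04]), 'ft_force': array([ 0.2596124 , -0.16182966,  0.01254921]), 'moment': array([-0.006604  , -0.02016189,  0.01483232]), 'gripper_width': 0.08552659561200494}
scene {'fovy': 47.932295697833254, 'cx': 260.0080693014598, 'cy': 193.78579096188008, 'world_from_camera': array([[-0.63163582, -0.49419498,  0.59733367,  1.28400747],
       [ 0.77517813, -0.41414297,  0.47705814,  0.56957098],
       [ 0.01162181,  0.76436701,  0.64467667,  0.89265809],
       [ 0.        ,  0.        ,  0.        ,  1.        ]])}
pin_grip [([0.506, 0.248, 0.115], 0.48)]
pin_tip [([0
[... 430 characters left out ...]
6, 'cy': 186.7714131981961, 'world_from_camera': array([[-0.0112913 ,  0.98164535, -0.19038094,  0.34059084],
       [-0.99984898, -0.01359914, -0.01082008, -0.02950933],
       [-0.0132105 ,  0.19023002,  0.98165066,  1.11397175],
       [ 0.        ,  0.        ,  0.        ,  1.        ]])}
pin_grip [([0.493, 0.19, -0.001], 0.51), ([0.507, 0.25, 0.115], 0.42)]
pin_tip [([0.624, -0.479, -0.002], 0.53)]
pin_block [([0.317, -0.13, -0.002], 0.79), ([0.494, 0.189, -0.0], 0.75), ([0.62, 0.015, -0.003], 0.71), ([0.319, 0.191, 0.002], 0.69)]
boss [([0.518, -0.159, 0.096], 0.91)]
compressor [([0.572, -0.188, -0.002], 0.66)]
pulley [([0.572, -0.185, 0.112], 0.97), ([0.492, 0.189, -0.002], 0.2)]
0.7
```

```bash
python3 - <<'E'
import cv2
for c in("scene","top"):
    cv2.imwrite(f"pics/{c}0b.png",cv2.resize(cv2.imread(f"pics/{c}0.png"),(800,600),interpolation=cv2.INTER_CUBIC))
E
```

```text
(no output)
```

View pics/scene0b.png

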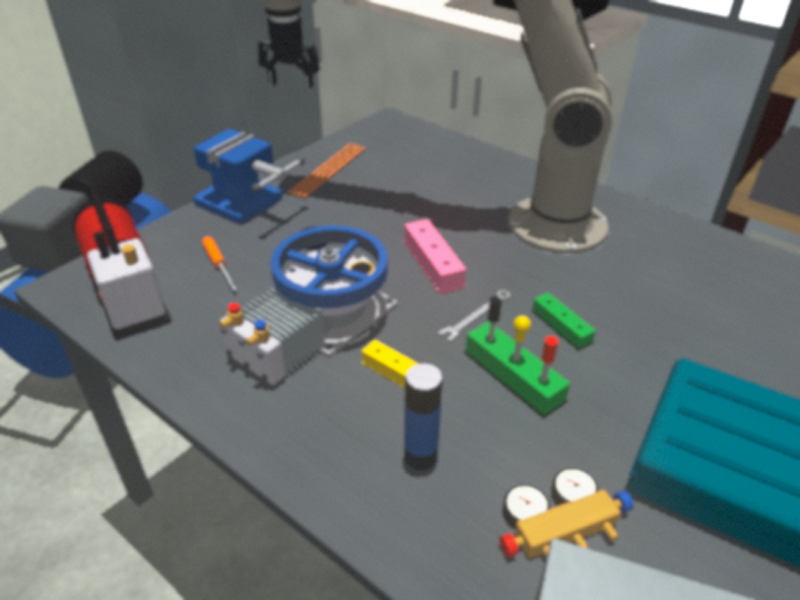

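View pics/top0b.png

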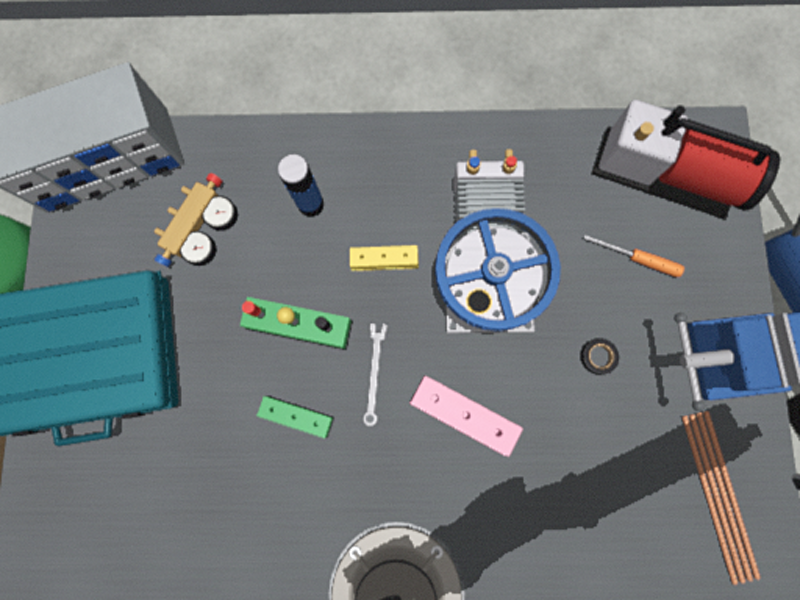

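The red-handled pin stands in the larger green block (scene 550,350; top 250,309). The other blocks are a small green one (top 295,417), a yellow one (384,257) and a pink one (466,415). The boss is at top (480,300). The "+x" spoke is the one on the left at (455,275), clockwise of the boss.

```bash
cat >> h.py <<'E'
def yawpose(yaw):  # tool down, tool x at yaw in world
    c,s=np.cos(yaw),np.sin(yaw); return R.from_matrix(np.array([[c,s,0],[s,-c,0],[0,0,-1]]))
def go(p,yaw=None,cur=None):
    s=readout.sense(); r=R.from_quat(s["eef_rot"]); pos=s["ee_pos"] if cur is None else cur
    x=r.as_matrix()[:,0]; y0=np.arctan2(x[1],x[0])
    rt=yawpose(y0 if yaw is None else yaw)
    print("clock",round(s["clock"],2),"pos",np.round(pos,4),"yaw",round(y0,3),"F",np.round(s["ft_force"],2))
    print("shift mm",np.round(r.inv().apply(np.array(p)-pos)*1000,1),"turn",np.round((r.inv()*rt).as_rotvec(),3))
def px(cam,m,P,shape=(384,512)):
    f=shape[0]/2/np.tan(np.radians(m["fovy"])/2); W=m["world_from_camera"]
    c=W[:3,:3].T@(np.asarray(P,float)-W[:3,3]); return np.array([m["cx"]+f*c[0]/-c[2],m["cy"]+f*c[1]/c[2]])
def unpx(m,u,z,H=384):
    f=H/2/np.tan(np.radians(m["fovy"])/2); W=m["world_from_camera"]
    d=W[:3,:3]@np.array([(u[0]-m["cx"])/f,-(u[1]-m["cy"])/f,-1]); return W[:3,3]+d*(z-W[2,3])/d[2]
E
python3 - <<'E'
from h import *
# red blob & crop
for c in("scene","top"):
    im=cv2.imread(f"pics/{c}0.png");m=optics.camera_model(c)
    u=px(c,m,[.5065,.249,.1175]);print(c,u)
    h=cv2.cvtColor(im,cv2.COLOR_BGR2HSV);k=(((h[...,0]<8)|(h[...,0]>172))&(h[...,1]>150)&(h[...,2]>80)).astype(np.uint8)
    n,l,st,ce=cv2.connectedComponentsWithStats(k)
    for i in range(1,n):
        if np.hypot(*(ce[i]-u))<25: print(st[i],ce[i],unpx(m,ce[i],.1175))
im=cv2.imread("pics/top0.png")
a=cv2.resize(im[170:240,140:240],(560,392),interpolation=cv2.INTER_CUBIC);cv2.imwrite("pics/cr1.png",a)
a=cv2.resize(im[120:220,270:370],(600,600),interpolation=cv2.INTER_CUBIC);cv2.imwrite("pics/cr2.png",a)
go([.45,-.2,.27],1.36); go([.5065,.249,.25],1.36)
E
```

```text
scene [350.32758039 222.97915658]
[348 215   9  17 106] [351.60377358 222.44339623] [0.50262413 0.25053301 0.1175    ]
top [161.66456251 197.71899618]
[155 193  12   9  67] [160.26865672 197.1641791 ] [0.5081184  0.25296302 0.1175    ]
clock 0.7 pos [ 0.2383 -0.6316  0.2533] yaw 0.361 F [ 0.55 -0.37  0.3 ]
shift mm [ 350.4 -329.   -16.7] turn [ 0.     0.    -0.999]
clock 0.7 pos [ 0.2383 -0.6316  0.2533] yaw 0.361 F [ 0.55 -0.37  0.3 ]
shift mm [ 561.8 -729.2    3.3] turn [ 0.     0.    -0.999]
```

View pics/cr1.png

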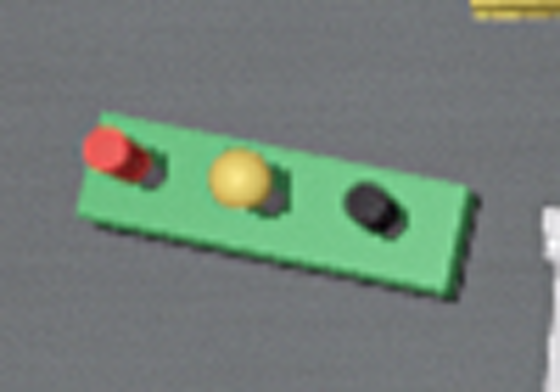

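View pics/cr2.png

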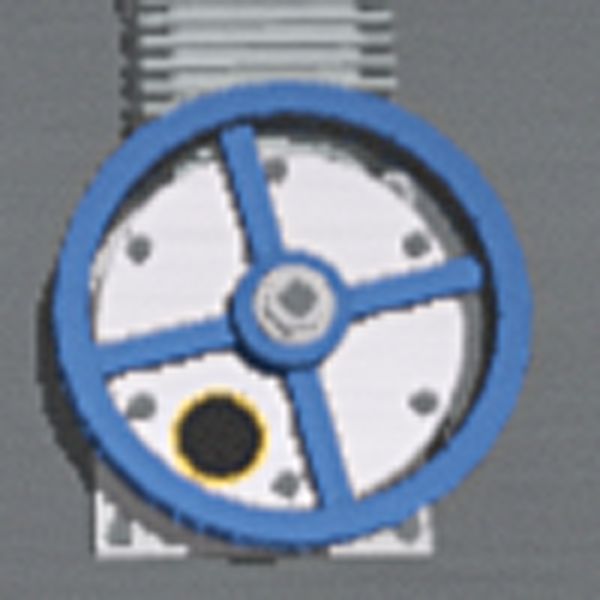

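The crop shows the red pin at the left end of the large green block, with the row at about 77.7°. The boss is clear between the left and lower spokes. I'm moving above the pin.

Call:
{"name": "move_arm", "arguments": {
  "targets": [
    [0.7,[60,-50,-17],[0,0,-0.15]],
    [0.7,[110,-100,-17],[0,0,-0.3]],
    [0.7,[160,-150,-17],[0,0,-0.45]],
    [0.7,[210,-200,-17],[0,0,-0.6]],
    [0.7,[260,-250,-17],[0,0,-0.75]],
    [0.7,[300,-300,-17],[0,0,-0.9]],
    [0.7,[350,-340,-17],[0,0,-1.0]],
    [0.7,[390,-390,-17],[0,0,-1.0]],
    [0.7,[420,-450,-17],[0,0,-1.0]],
    [0.7,[450,-510,-17],[0,0,-1.0]]
  ]
}}

```text
clock: 1.95
ee_pos: [0.4701, -0.0542, 0.2707]
eef_rot: [0.777, 0.629, 0.0, 0.0]
ft_force: [0.7, -0.6, 0.9]
gripper_width: 0.0597
```

```bash
python3 - <<'E'
from h import *
go([.4825,.245,.24],1.357)
E
```

```text
clock 1.95 pos [ 0.4701 -0.0542  0.2707] yaw 1.36 F [ 0.71 -0.62  0.91]
shift mm [295.2 -50.4  30.7] turn [ 0.001 -0.     0.003]
```

Call:
{"name": "move_arm", "arguments": {
  "targets": [
    [0.7,[60,-7,30],[0,0,0]],
    [0.7,[120,-12,30],[0,0,0]],
    [0.7,[180,-18,30],[0,0,0]],
    [0.7,[240,-24,30],[0,0,0]],
    [0.7,[270,-28,30],[0,0,0]],
    [0.7,[270,-28,30],[0,0,0]]
  ]
}}

```text
clock: 2.7
ee_pos: [0.498, 0.2169, 0.2405]
eef_rot: [0.776, 0.631, 0.001, -0.001]
ft_force: [-0.4, -1.3, -0.4]
gripper_width: 0.0599
```

```bash
python3 - <<'E'
from h import *
go([.507,.250,.2],1.357)
m=optics.camera_model("wrist");im=optics.camera("wrist");cv2.imwrite("pics/w1.png",im)
print(m["world_from_camera"])
for t in ("pin_grip","pin_tip"):print(t,[(np.round(d["centre"],4).tolist(),round(d["conf"],2)) for d in spotter.pinpoint(t,"wrist")])
print(px("w",m,[.507,.25,.14]))
E
```

```text
clock 2.7 pos [0.498  0.2169 0.2405] yaw 1.366 F [-0.39 -1.32 -0.4 ]
shift mm [34.1  2.1 40.6] turn [-0.    -0.002  0.009]
[[ 9.79094114e-01  1.94799502e-01  5.85480050e-02  5.12349585e-01]
 [-2.03407252e-01  9.38297038e-01  2.79685820e-01  2.86963765e-01]
 [-4.52761250e-04 -2.85747829e-01  9.58304739e-01  3.60686521e-01]
 [ 0.00000000e+00  0.00000000e+00  0.00000000e+00  1.00000000e+00]]
pin_grip [([0.5103, 0.25, 0.1175], 0.71)]
pin_tip [([0.5079, 0.2521, 0.0071], 0.7)]
[259.71279929 155.56855478]
```

View pics/w1.png

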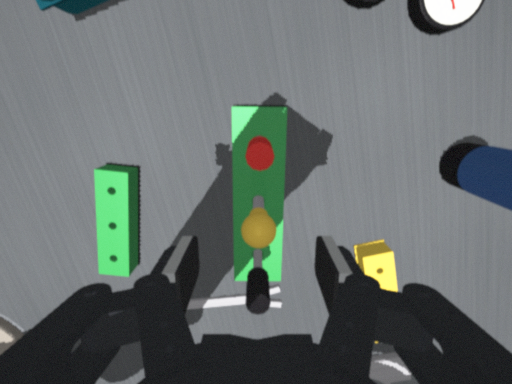

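The wrist view shows the red handle's top at (259,153), within 2–3 px of the projection. I'm going down to grip.

Call:
{"name": "move_arm", "arguments": {
  "targets": [
    [0.7,[36,3,20],[0,0,0]],
    [0.7,[36,3,60],[0,0,0]],
    [0.7,[36,3,100],[0,0,0]],
    [0.7,[36,3,117],[0,0,0]],
    [0.7,[36,3,117],[0,0,0]]
  ],
  "force": 30
}}

```text
clock: 3.48
ee_pos: [0.5088, 0.2471, 0.1228]
eef_rot: [0.778, 0.629, -0.001, -0.0]
ft_force: [0.1, 0.8, 0.3]
gripper_width: 0.0597
```

```bash
python3 - <<'E'
from h import *
go([.508,.251,.123],1.357)
m=optics.camera_model("wrist");im=optics.camera("wrist");cv2.imwrite("pics/w2.png",im)
for t in ("pin_grip","pin_tip"):print(t,[(np.round(d["centre"],4).tolist(),round(d["conf"],2)) for d in spotter.pinpoint(t,"wrist")])
h=cv2.cvtColor(im,cv2.COLOR_BGR2HSV);k=(((h[...,0]<8)|(h[...,0]>172))&(h[...,1]>150)&(h[...,2]>80)).astype(np.uint8)
n,l,st,ce=cv2.connectedComponentsWithStats(k)
for i in range(1,n):
    if st[i][4]>100: print(st[i],ce[i],unpx(m,ce[i],.14))
print(px("w",m,[.508,.251,.14]))
E
```

```text
clock 3.48 pos [0.5088 0.2471 0.1228] yaw 1.359 F [0.13 0.84 0.34]
shift mm [ 3.6 -1.6 -0.2] turn [-0.001  0.001  0.002]
pin_grip [([0.5133, 0.2495, 0.1163], 0.96)]
pin_tip [([0.5057, 0.2518, 0.0084], 0.6)]
[ 224  219   54   87 3627] [251.29721533 264.39316239] [0.50906758 0.25888628 0.14      ]
[252.93084901 282.15077601]
```

Call:
{"name": "move_arm", "arguments": {
  "targets": [
    [0.7,[3.5,-2,0],[0,0,0]],
    [0.7,[3.5,-2,0],[0,0,0]],
    [0.1,[3.5,-2,0],[0,0,0]],
    [0.1,[3.5,-2,0],[0,0,0]],
    [0.1,[3.5,-2,0],[0,0,0]],
    [0.1,[3.5,-2,0],[0,0,0]]
  ],
  "force": 30
}}

```text
clock: 4.38
ee_pos: [0.5077, 0.2522, 0.1234]
eef_rot: [0.777, 0.629, 0.0, 0.0]
ft_force: [-0.1, -0.3, 2.4]
gripper_width: 0.021
```

Call:
{"name": "move_arm", "arguments": {
  "targets": [
    [0.1,[0,0,0],[0,0,0]],
    [0.1,[0,0,-10],[0,0,0]],
    [0.1,[0,0,-25],[0,0,0]],
    [0.1,[0,0,-45],[0,0,0]],
    [0.1,[0,0,-75],[0,0,0]],
    [0.1,[0,0,-120],[0,0,0]],
    [0.1,[0,0,-165],[0,0,0]],
    [0.1,[0,0,-165],[0,0,0]]
  ],
  "force": 60
}}

```text
clock: 5.38
ee_pos: [0.5093, 0.2538, 0.2936]
eef_rot: [0.777, 0.629, 0.004, 0.001]
ft_force: [-0.3, -1.0, -2.0]
gripper_width: 0.0207
```

```bash
python3 - <<'E'
from h import *
m=optics.camera_model("top");im=cv2.imread("pics/top0.png")
# boss: yellow rim/dark centre ; hub; spokes
h=cv2.cvtColor(im,cv2.COLOR_BGR2HSV)
k=((h[...,0]>18)&(h[...,0]<38)&(h[...,1]>110)).astype(np.uint8)
k[:,:285]=0;k[:180]=0;k[215:]=0;k[:,330:]=0
(c,ax,an)=cv2.fitEllipse(np.argwhere(k)[:,::-1].astype(np.float32));print("boss rim",c,ax,unpx(m,c,.095))
C=np.array([.571,-.187,0])
b=((h[...,0]>100)&(h[...,0]<125)&(h[...,1]>120)).astype(float)
# find best centre + spoke angle by score over model
best=[]
for dx in np.arange(-6,7,1)/1000:
  for dy in np.arange(-6,7,1)/1000:
    c0=C+[dx,dy,0]
    a=np.linspace(0,2*np.pi,90,endpoint=False)
    sc=0
    for r in(.096,.108): 
        for t in a:
            u=px("t",m,c0+[r*np.cos(t),r*np.sin(t),.137]);sc+=b[int(round(u[1])),int(round(u[0]))]
    for r in(.113,.117,.090,.086):
        for t in a:
            u=px("t",m,c0+[r*np.cos(t),r*np.sin(t),.137]);sc-=.5*b[int(round(u[1])),int(round(u[0]))]
    best.append((sc,dx,dy))
sc,dx,dy=max(best);c0=C+[dx,dy,0];print("centre",c0,sc)
S=[]
for th in np.arange(0,np.pi/2,.01):
    s=0
    for q in range(4):
        t=th+q*np.pi/2
        for r in np.arange(.035,.085,.003):
            for w in(-.005,0,.005):
                u=px("t",m,c0+[r*np.cos(t)-w*np.sin(t),r*np.sin(t)+w*np.cos(t),.119]);s+=b[int(round(u[1])),int(round(u[0]))]
    S.append((s,th))
mx=max(S)[0];print("spoke",mx,np.mean([t for s,t in S if s>=mx-2])+np.pi/2)
go([.518,-.159,.288],1.357)
E
```

```text
boss rim (306.1585998535156, 192.5518798828125) (14.012462615966797, 14.494416236877441) [ 0.51957982 -0.15593488  0.095     ]
centre [ 0.571 -0.185  0.   ] 151.5
spoke 195.0 1.7907963267948965
clock 5.38 pos [0.5093 0.2538 0.2936] yaw 1.361 F [-0.34 -0.95 -2.04]
shift mm [-402.    94.5    4.1] turn [ 0.007 -0.005  0.004]
```

Call:
{"name": "move_arm", "arguments": {
  "targets": [
    [0.1,[-50,12,0],[0,0,0]],
    [0.1,[-105,24,0],[0,0,0]],
    [0.1,[-160,37,0],[0,0,0]],
    [0.1,[-215,50,0],[0,0,0]],
    [0.1,[-270,63,0],[0,0,0]],
    [0.1,[-325,76,0],[0,0,0]],
    [0.1,[-375,88,0],[0,0,0]],
    [0.1,[-400,94,0],[0,0,0]],
    [0.1,[-400,94,0],[0,0,0]],
    [0.1,[-400,94,0],[0,0,0]]
  ]
}}

```text
clock: 6.62
ee_pos: [0.5161, -0.1572, 0.2882]
eef_rot: [0.777, 0.63, 0.0, -0.0]
ft_force: [-0.0, 0.7, -1.4]
gripper_width: 0.0207
```

```bash
python3 - <<'E'
from h import *
go([.5185,-.157,.288],1.357)
m=optics.camera_model("wrist");im=optics.camera("wrist")
for t in ("boss","pin_tip","pulley","compressor"):print(t,[(np.round(d["centre"],4).tolist(),round(d["conf"],2)) for d in spotter.pinpoint(t,"wrist")])
u=px("w",m,[.5185,-.157,.095]);p=readout.sense()["ee_pos"];v=px("w",m,p-[0,0,.1134]);print(u,v,unpx(m,[0,0],.095))
cv2.circle(im,tuple(u.astype(int)),2,(0,0,255),-1);cv2.circle(im,tuple(v.astype(int)),2,(0,255,0),-1)
cv2.imwrite("pics/w3.png",im)
E
```

```text
clock 6.62 pos [ 0.5161 -0.1572  0.2882] yaw 1.362 F [-0.03  0.74 -1.37]
shift mm [0.7 2.3 0.2] turn [-0.    -0.001  0.005]
boss [([0.5175, -0.1548, 0.0928], 0.76)]
pin_tip [([0.513, -0.1568, 0.1726], 0.9)]
pulley [([0.5689, -0.1882, 0.1098], 0.68)]
compressor [([0.5768, -0.1915, -0.0034], 0.73), ([0.5691, -0.187, 0.1114], 0.3)]
[259.06024342 171.90178158] [257.32817287 194.61494659] [0.3181274  0.05081236 0.095     ]
```

View pics/w3.png

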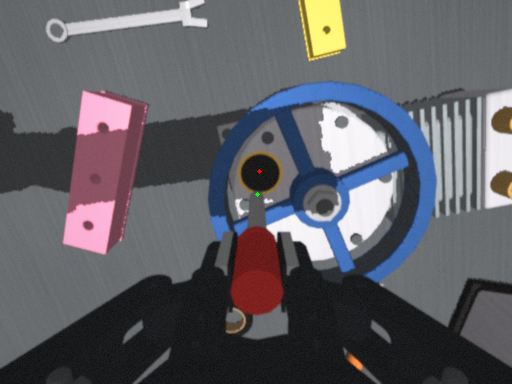

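The boss shows at (260,172) in the wrist view, on the projection of my estimate. The pin is upright with its foot at (257,195). I'm going down to just above the face.

Call:
{"name": "move_arm", "arguments": {
  "targets": [
    [0.1,[1,3,25],[0,0,0]],
    [0.1,[1,3,50],[0,0,0]],
    [0.1,[1,3,70],[0,0,0]],
    [0.1,[1,3,75],[0,0,0]],
    [0.1,[1,3,75],[0,0,0]],
    [0.1,[1,3,75],[0,0,0]]
  ]
}}

```text
clock: 7.62
ee_pos: [0.52, -0.1582, 0.2143]
eef_rot: [0.777, 0.629, 0.0, 0.001]
ft_force: [-0.2, 0.0, -1.8]
gripper_width: 0.0208
```

Call:
{"name": "move_arm", "arguments": {
  "targets": [
    [0.1,[0,0,1],[0,0,0]],
    [0.1,[0,0,2],[0,0,0]],
    [0.1,[0,0,3],[0,0,0]],
    [0.1,[0,0,4],[0,0,0]],
    [0.1,[0,0,4],[0,0,0]]
  ]
}}

```text
clock: 8.25
ee_pos: [0.5193, -0.1582, 0.2092]
eef_rot: [0.777, 0.629, -0.0, -0.0]
ft_force: [0.2, -0.3, -2.4]
gripper_width: 0.0206
```

Call:
{"name": "move_arm", "arguments": {
  "targets": [
    [0.1,[0,0,0.5],[0,0,0]],
    [0.1,[0,0,1],[0,0,0]],
    [0.1,[0,0,1.5],[0,0,0]],
    [0.1,[0,0,2],[0,0,0]],
    [0.1,[0,0,2],[0,0,0]]
  ]
}}

```text
clock: 8.88
ee_pos: [0.5196, -0.1582, 0.2083]
eef_rot: [0.777, 0.629, 0.0, 0.0]
ft_force: [-2.4, 0.5, 7.7]
gripper_width: 0.0207
```

Contact on the boss at about 9 N for about 1 mm of press. I'm easing off to about 5 N, then sweeping in small steps. A drop in force or height will mark the hole.

Call:
{"name": "move_arm", "arguments": {
  "targets": [
    [0.1,[1,-1,-0.4],[0,0,0]],
    [0.1,[1,-1,-0.4],[0,0,0]],
    [0.1,[1,-1,-0.4],[0,0,0]]
  ],
  "force": 80
}}

```text
clock: 9.25
ee_pos: [0.5193, -0.1576, 0.2084]
eef_rot: [0.777, 0.629, 0.0, 0.001]
ft_force: [-0.4, -2.1, 5.5]
gripper_width: 0.0202
```

Call:
{"name": "move_arm", "arguments": {
  "targets": [
    [0.1,[1.5,0,0],[0,0,0]],
    [0.1,[2.5,0,0],[0,0,0]],
    [0.1,[2.5,0,0],[0,0,0]]
  ]
}}

```text
clock: 9.62
ee_pos: [0.5195, -0.1565, 0.2084]
eef_rot: [0.778, 0.629, -0.0, 0.001]
ft_force: [-0.7, -3.9, 6.2]
gripper_width: 0.0206
```

Call:
{"name": "move_arm", "arguments": {
  "targets": [
    [0.1,[0,1.5,0],[0,0,0]],
    [0.1,[0,2.5,0],[0,0,0]],
    [0.1,[0,2.5,0],[0,0,0]]
  ]
}}

```text
clock: 10.0
ee_pos: [0.5205, -0.1567, 0.2083]
eef_rot: [0.778, 0.629, -0.002, 0.0]
ft_force: [-4.7, -3.2, 11.0]
gripper_width: 0.0202
```

Call:
{"name": "move_arm", "arguments": {
  "targets": [
    [0.1,[0,0,-0.6],[0,0,0]],
    [0.1,[0,0,-0.6],[0,0,0]]
  ]
}}

```text
clock: 10.25
ee_pos: [0.5207, -0.1563, 0.2084]
eef_rot: [0.778, 0.629, -0.001, 0.0]
ft_force: [-3.8, -3.7, 6.6]
gripper_width: 0.0206
```

Call:
{"name": "move_arm", "arguments": {
  "targets": [
    [0.1,[-1.5,0,0],[0,0,0]],
    [0.1,[-2.5,0,0],[0,0,0]],
    [0.1,[-2.5,0,0],[0,0,0]]
  ]
}}

```text
clock: 10.62
ee_pos: [0.5205, -0.1574, 0.2084]
eef_rot: [0.777, 0.629, -0.0, -0.001]
ft_force: [-2.3, -0.4, 6.9]
gripper_width: 0.0207
```

Call:
{"name": "move_arm", "arguments": {
  "targets": [
    [0.1,[-1.5,0,0],[0,0,0]],
    [0.1,[-2.5,0,0],[0,0,0]],
    [0.1,[-2.5,0,0],[0,0,0]]
  ]
}}

```text
clock: 11.0
ee_pos: [0.5203, -0.1585, 0.2084]
eef_rot: [0.777, 0.629, 0.0, -0.001]
ft_force: [-2.4, 2.4, 7.3]
gripper_width: 0.0201
```

Call:
{"name": "move_arm", "arguments": {
  "targets": [
    [0.1,[0,0,-0.6],[0,0,0]],
    [0.1,[0,0,-0.6],[0,0,0]]
  ]
}}

```text
clock: 11.25
ee_pos: [0.5204, -0.1594, 0.2086]
eef_rot: [0.777, 0.629, 0.0, -0.0]
ft_force: [-1.0, 2.0, 0.2]
gripper_width: 0.0203
```

Call:
{"name": "move_arm", "arguments": {
  "targets": [
    [0.1,[0,0,-0.6],[0,0,0]],
    [0.1,[0,0,-0.6],[0,0,0]]
  ]
}}

```text
clock: 11.5
ee_pos: [0.5204, -0.1603, 0.2092]
eef_rot: [0.777, 0.629, -0.0, -0.0]
ft_force: [0.3, -0.8, -1.8]
gripper_width: 0.0205
```

Contact level is known now: free at −1.8 N, and about 11 N/mm of press. I'll press about 4 N and raster.

Call:
{"name": "move_arm", "arguments": {
  "targets": [
    [0.1,[0,0,0.75],[0,0,0]],
    [0.1,[0,0,0.75],[0,0,0]],
    [0.1,[0,0,0.75],[0,0,0]]
  ]
}}

```text
clock: 11.88
ee_pos: [0.5205, -0.1601, 0.2087]
eef_rot: [0.777, 0.629, -0.0, -0.0]
ft_force: [0.0, 0.1, -1.3]
gripper_width: 0.0203
```

Call:
{"name": "move_arm", "arguments": {
  "targets": [
    [0.1,[1.3,0,0],[0,0,0]],
    [0.1,[2.6,0,0],[0,0,0]]
  ]
}}

```text
clock: 12.12
ee_pos: [0.5211, -0.1574, 0.2087]
eef_rot: [0.777, 0.629, 0.0, -0.0]
ft_force: [-0.1, 0.3, -0.8]
gripper_width: 0.0205
```

Call:
{"name": "move_arm", "arguments": {
  "targets": [
    [0.1,[1.3,0,0],[0,0,0]],
    [0.1,[2.6,0,0],[0,0,0]]
  ]
}}

```text
clock: 12.38
ee_pos: [0.5217, -0.1548, 0.2088]
eef_rot: [0.777, 0.629, 0.0, 0.0]
ft_force: [0.9, -0.8, -0.6]
gripper_width: 0.0203
```

Call:
{"name": "move_arm", "arguments": {
  "targets": [
    [0.1,[1.3,0,0],[0,0,0]],
    [0.1,[2.6,0,0],[0,0,0]]
  ]
}}

```text
clock: 12.62
ee_pos: [0.5222, -0.1523, 0.2088]
eef_rot: [0.777, 0.629, 0.0, 0.0]
ft_force: [-0.2, 0.4, -1.7]
gripper_width: 0.0202
```

Call:
{"name": "move_arm", "arguments": {
  "targets": [
    [0.1,[1.3,0,0],[0,0,0]],
    [0.1,[2.6,0,0],[0,0,0]]
  ]
}}

```text
clock: 12.88
ee_pos: [0.5227, -0.1498, 0.2088]
eef_rot: [0.777, 0.629, 0.0, 0.0]
ft_force: [-0.5, 0.2, -1.2]
gripper_width: 0.0202
```

Call:
{"name": "move_arm", "arguments": {
  "targets": [
    [0.1,[0,0,0.8],[0,0,0]],
    [0.1,[0,0,0.8],[0,0,0]],
    [0.1,[0,0,0.8],[0,0,0]]
  ]
}}

```text
clock: 13.25
ee_pos: [0.5229, -0.1498, 0.2084]
eef_rot: [0.777, 0.629, 0.0, 0.0]
ft_force: [-1.7, 1.2, 5.0]
gripper_width: 0.0204
```

Call:
{"name": "move_arm", "arguments": {
  "targets": [
    [0.1,[-1.3,0,0],[0,0,0]],
    [0.1,[-2.6,0,0],[0,0,0]]
  ]
}}

```text
clock: 13.5
ee_pos: [0.5226, -0.1511, 0.2084]
eef_rot: [0.777, 0.629, 0.001, -0.0]
ft_force: [-0.4, 4.1, 4.6]
gripper_width: 0.0203
```

Call:
{"name": "move_arm", "arguments": {
  "targets": [
    [0.1,[-1.3,0,0],[0,0,0]],
    [0.1,[-2.6,0,0],[0,0,0]]
  ]
}}

```text
clock: 13.75
ee_pos: [0.5224, -0.154, 0.2084]
eef_rot: [0.777, 0.629, 0.001, 0.0]
ft_force: [0.7, 3.8, 5.0]
gripper_width: 0.0204
```

Call:
{"name": "move_arm", "arguments": {
  "targets": [
    [0.1,[-1.3,0,0],[0,0,0]],
    [0.1,[-2.6,0,0],[0,0,0]]
  ]
}}

```text
clock: 14.0
ee_pos: [0.522, -0.1569, 0.2084]
eef_rot: [0.777, 0.629, 0.001, 0.0]
ft_force: [0.8, 4.9, 4.5]
gripper_width: 0.0203
```

Call:
{"name": "move_arm", "arguments": {
  "targets": [
    [0.1,[-1.3,0,0],[0,0,0]],
    [0.1,[-2.6,0,0],[0,0,0]]
  ]
}}

```text
clock: 14.25
ee_pos: [0.5214, -0.1595, 0.2084]
eef_rot: [0.777, 0.629, 0.001, 0.0]
ft_force: [0.2, 4.6, 5.9]
gripper_width: 0.0206
```

Call:
{"name": "move_arm", "arguments": {
  "targets": [
    [0.1,[-1.3,0,0],[0,0,0]],
    [0.1,[-2.6,0,0],[0,0,0]]
  ]
}}

```text
clock: 14.5
ee_pos: [0.5209, -0.162, 0.2085]
eef_rot: [0.777, 0.629, 0.001, 0.0]
ft_force: [0.8, 5.9, 4.8]
gripper_width: 0.0202
```

Call:
{"name": "move_arm", "arguments": {
  "targets": [
    [0.1,[-1.3,0,0],[0,0,0]],
    [0.1,[-2.6,0,0],[0,0,0]]
  ]
}}

```text
clock: 14.75
ee_pos: [0.5204, -0.1646, 0.2085]
eef_rot: [0.777, 0.629, 0.001, 0.0]
ft_force: [1.5, 4.8, 5.5]
gripper_width: 0.02
```

Call:
{"name": "move_arm", "arguments": {
  "targets": [
    [0.1,[-1.0,1.2,0],[0,0,0]],
    [0.1,[-1.0,2.6,0],[0,0,0]]
  ]
}}

```text
clock: 15.0
ee_pos: [0.5213, -0.1654, 0.2084]
eef_rot: [0.777, 0.629, -0.0, -0.001]
ft_force: [-4.5, 5.7, 11.9]
gripper_width: 0.0199
```

Call:
{"name": "move_arm", "arguments": {
  "targets": [
    [0.1,[1.3,0,0],[0,0,0]],
    [0.1,[2.6,0,0],[0,0,0]]
  ]
}}

```text
clock: 15.25
ee_pos: [0.5215, -0.164, 0.2084]
eef_rot: [0.777, 0.629, -0.001, -0.001]
ft_force: [-5.0, 3.2, 10.4]
gripper_width: 0.0203
```

Call:
{"name": "move_arm", "arguments": {
  "targets": [
    [0.1,[1.3,0,0],[0,0,0]],
    [0.1,[2.6,0,0],[0,0,0]]
  ]
}}

```text
clock: 15.5
ee_pos: [0.5218, -0.1629, 0.2084]
eef_rot: [0.778, 0.629, -0.002, 0.0]
ft_force: [-4.6, -0.2, 9.9]
gripper_width: 0.0202
```

Call:
{"name": "move_arm", "arguments": {
  "targets": [
    [0.1,[1.3,0,0],[0,0,0]],
    [0.1,[2.6,0,0],[0,0,0]]
  ]
}}

```text
clock: 15.75
ee_pos: [0.522, -0.1618, 0.2084]
eef_rot: [0.778, 0.628, -0.002, 0.001]
ft_force: [-5.3, -3.2, 10.6]
gripper_width: 0.0205
```

Call:
{"name": "move_arm", "arguments": {
  "targets": [
    [0.1,[0,0,-0.6],[0,0,0]],
    [0.1,[0,0,-0.6],[0,0,0]]
  ]
}}

```text
clock: 16.0
ee_pos: [0.5219, -0.1618, 0.2084]
eef_rot: [0.778, 0.628, -0.002, 0.0]
ft_force: [-3.2, -2.5, 6.5]
gripper_width: 0.0202
```

Call:
{"name": "move_arm", "arguments": {
  "targets": [
    [0.1,[1.3,0,0],[0,0,0]],
    [0.1,[2.6,0,0],[0,0,0]]
  ]
}}

```text
clock: 16.25
ee_pos: [0.523, -0.1596, 0.2085]
eef_rot: [0.778, 0.628, -0.002, 0.001]
ft_force: [-1.8, -3.1, 4.4]
gripper_width: 0.0202
```

Call:
{"name": "move_arm", "arguments": {
  "targets": [
    [0.1,[1.3,0,0],[0,0,0]],
    [0.1,[2.6,0,0],[0,0,0]]
  ]
}}

```text
clock: 16.5
ee_pos: [0.5245, -0.1547, 0.2085]
eef_rot: [0.778, 0.629, -0.0, 0.0]
ft_force: [-1.1, -3.1, 3.0]
gripper_width: 0.0207
```

Call:
{"name": "move_arm", "arguments": {
  "targets": [
    [0.1,[1.3,0,0],[0,0,0]],
    [0.1,[2.6,0,0],[0,0,0]]
  ]
}}

```text
clock: 16.75
ee_pos: [0.5252, -0.1512, 0.2085]
eef_rot: [0.777, 0.629, 0.0, 0.0]
ft_force: [-0.7, -2.8, 2.1]
gripper_width: 0.0199
```

Call:
{"name": "move_arm", "arguments": {
  "targets": [
    [0.1,[1.3,0,0],[0,0,0]],
    [0.1,[2.6,0,0],[0,0,0]]
  ]
}}

```text
clock: 17.0
ee_pos: [0.5256, -0.1487, 0.2085]
eef_rot: [0.777, 0.629, 0.0, -0.0]
ft_force: [-0.3, -2.2, 2.0]
gripper_width: 0.0203
```

Call:
{"name": "move_arm", "arguments": {
  "targets": [
    [0.1,[0,1.3,-0.2],[0,0,0]],
    [0.1,[0,2.6,-0.2],[0,0,0]]
  ]
}}

```text
clock: 17.25
ee_pos: [0.5268, -0.1488, 0.2084]
eef_rot: [0.777, 0.629, -0.001, -0.001]
ft_force: [-6.1, -1.1, 8.3]
gripper_width: 0.0202
```

Call:
{"name": "move_arm", "arguments": {
  "targets": [
    [0.1,[-1.3,0,0],[0,0,0]],
    [0.1,[-2.6,0,0],[0,0,0]]
  ]
}}

```text
clock: 17.5
ee_pos: [0.5264, -0.1501, 0.2085]
eef_rot: [0.777, 0.629, -0.0, -0.002]
ft_force: [-3.8, 3.7, 5.8]
gripper_width: 0.0203
```

Call:
{"name": "move_arm", "arguments": {
  "targets": [
    [0.1,[-1.3,0,0],[0,0,0]],
    [0.1,[-2.6,0,0],[0,0,0]]
  ]
}}

```text
clock: 17.75
ee_pos: [0.5273, -0.1531, 0.2086]
eef_rot: [0.777, 0.63, 0.001, -0.001]
ft_force: [-0.1, 2.0, 0.3]
gripper_width: 0.0202
```

Call:
{"name": "move_arm", "arguments": {
  "targets": [
    [0.1,[-1.3,0,0],[0,0,0]],
    [0.1,[-2.6,0,0],[0,0,0]]
  ]
}}

```text
clock: 18.0
ee_pos: [0.5266, -0.1572, 0.2086]
eef_rot: [0.777, 0.629, 0.0, 0.0]
ft_force: [-0.3, 0.5, -0.7]
gripper_width: 0.0203
```

Call:
{"name": "move_arm", "arguments": {
  "targets": [
    [0.1,[-1.3,0,0],[0,0,0]],
    [0.1,[-2.6,0,0],[0,0,0]]
  ]
}}

```text
clock: 18.25
ee_pos: [0.5258, -0.1599, 0.2086]
eef_rot: [0.777, 0.629, -0.0, 0.0]
ft_force: [-0.1, 0.2, -0.4]
gripper_width: 0.0203
```

Call:
{"name": "move_arm", "arguments": {
  "targets": [
    [0.1,[0,0,0.35],[0,0,0]],
    [0.1,[0,0,0.35],[0,0,0]]
  ]
}}

```text
clock: 18.5
ee_pos: [0.5259, -0.1598, 0.2086]
eef_rot: [0.777, 0.629, -0.0, 0.0]
ft_force: [-1.5, -0.9, 1.1]
gripper_width: 0.0202
```

Call:
{"name": "move_arm", "arguments": {
  "targets": [
    [0.1,[1.3,0,0],[0,0,0]],
    [0.1,[2.6,0,0],[0,0,0]]
  ]
}}

```text
clock: 18.75
ee_pos: [0.5266, -0.1575, 0.2086]
eef_rot: [0.777, 0.629, -0.0, 0.0]
ft_force: [0.9, -1.2, 1.9]
gripper_width: 0.0204
```

Call:
{"name": "move_arm", "arguments": {
  "targets": [
    [0.1,[1.3,0,0],[0,0,0]],
    [0.1,[2.6,0,0],[0,0,0]]
  ]
}}

```text
clock: 19.0
ee_pos: [0.5272, -0.1546, 0.2085]
eef_rot: [0.777, 0.629, 0.0, 0.0]
ft_force: [-0.2, -2.3, 1.7]
gripper_width: 0.0207
```

Call:
{"name": "move_arm", "arguments": {
  "targets": [
    [0.1,[-1.3,0,0],[0,0,0]],
    [0.1,[-2.6,0,0],[0,0,0]],
    [0.1,[-3.9,0,0],[0,0,0]],
    [0.1,[-5.2,0,0],[0,0,0]]
  ]
}}

```text
clock: 19.5
ee_pos: [0.5263, -0.1589, 0.2085]
eef_rot: [0.777, 0.629, 0.001, -0.0]
ft_force: [-0.1, 3.0, 2.3]
gripper_width: 0.0203
```

Call:
{"name": "move_arm", "arguments": {
  "targets": [
    [0.1,[-1.3,0,0],[0,0,0]],
    [0.1,[-2.6,0,0],[0,0,0]]
  ]
}}

```text
clock: 19.75
ee_pos: [0.5256, -0.1619, 0.2085]
eef_rot: [0.777, 0.629, 0.0, -0.0]
ft_force: [0.1, 3.2, 3.6]
gripper_width: 0.0204
```

Call:
{"name": "move_arm", "arguments": {
  "targets": [
    [0.1,[-1.3,0,0],[0,0,0]],
    [0.1,[-2.6,0,0],[0,0,0]]
  ]
}}

```text
clock: 20.0
ee_pos: [0.525, -0.1646, 0.2085]
eef_rot: [0.777, 0.629, 0.0, 0.0]
ft_force: [-0.4, 3.5, 3.6]
gripper_width: 0.0203
```

Call:
{"name": "move_arm", "arguments": {
  "targets": [
    [0.1,[0,-1.3,0],[0,0,0]],
    [0.1,[0,-2.6,0],[0,0,0]]
  ]
}}

```text
clock: 20.25
ee_pos: [0.5226, -0.1649, 0.2085]
eef_rot: [0.777, 0.629, 0.0, 0.001]
ft_force: [2.6, 0.8, 2.2]
gripper_width: 0.0204
```

Call:
{"name": "move_arm", "arguments": {
  "targets": [
    [0.1,[1.3,0,0.1],[0,0,0]],
    [0.1,[2.6,0,0.1],[0,0,0]]
  ]
}}

```text
clock: 20.5
ee_pos: [0.5227, -0.1631, 0.2085]
eef_rot: [0.778, 0.629, -0.001, 0.001]
ft_force: [1.4, -4.1, 4.5]
gripper_width: 0.0204
```

Call:
{"name": "move_arm", "arguments": {
  "targets": [
    [0.1,[1.3,0,0],[0,0,0]],
    [0.1,[2.6,0,0],[0,0,0]]
  ]
}}

```text
clock: 20.75
ee_pos: [0.5229, -0.1604, 0.2085]
eef_rot: [0.778, 0.629, -0.001, 0.0]
ft_force: [-1.4, -5.1, 5.3]
gripper_width: 0.0206
```

Call:
{"name": "move_arm", "arguments": {
  "targets": [
    [0.1,[1.3,0,0],[0,0,0]],
    [0.1,[2.6,0,0],[0,0,0]]
  ]
}}

```text
clock: 21.0
ee_pos: [0.5233, -0.1579, 0.2085]
eef_rot: [0.778, 0.629, -0.001, 0.0]
ft_force: [-0.2, -5.1, 6.4]
gripper_width: 0.0204
```

Call:
{"name": "move_arm", "arguments": {
  "targets": [
    [0.1,[1.0,-1.3,0],[0,0,0]],
    [0.1,[2.0,-2.6,0],[0,0,0]]
  ]
}}

```text
clock: 21.25
ee_pos: [0.5219, -0.1543, 0.2085]
eef_rot: [0.777, 0.629, 0.0, 0.0]
ft_force: [1.4, -3.2, 3.1]
gripper_width: 0.0201
```

Call:
{"name": "move_arm", "arguments": {
  "targets": [
    [0.1,[2.0,-1.3,0],[0,0,0]],
    [0.1,[4.0,-2.6,0],[0,0,0]]
  ]
}}

```text
clock: 21.5
ee_pos: [0.52, -0.1491, 0.2082]
eef_rot: [0.777, 0.629, 0.0, -0.0]
ft_force: [1.3, -3.9, 3.6]
gripper_width: 0.0201
```

Call:
{"name": "move_arm", "arguments": {
  "targets": [
    [0.1,[-1.3,0,0],[0,0,0]],
    [0.1,[-2.6,0,0],[0,0,0]]
  ]
}}

```text
clock: 21.75
ee_pos: [0.5194, -0.1505, 0.2081]
eef_rot: [0.777, 0.629, 0.0, -0.001]
ft_force: [0.9, 2.8, 4.6]
gripper_width: 0.0203
```

Call:
{"name": "move_arm", "arguments": {
  "targets": [
    [0.1,[-1.3,0,0],[0,0,0]],
    [0.1,[-2.6,0,0],[0,0,0]]
  ]
}}

```text
clock: 22.0
ee_pos: [0.5186, -0.154, 0.2079]
eef_rot: [0.777, 0.629, -0.0, -0.001]
ft_force: [1.3, 3.7, 1.3]
gripper_width: 0.0203
```

Call:
{"name": "move_arm", "arguments": {
  "targets": [
    [0.1,[-1.3,0,0],[0,0,0]],
    [0.1,[-2.6,0,0],[0,0,0]]
  ]
}}

```text
clock: 22.25
ee_pos: [0.5182, -0.1561, 0.208]
eef_rot: [0.777, 0.629, 0.0, -0.001]
ft_force: [0.3, 5.1, 1.7]
gripper_width: 0.0202
```

Call:
{"name": "move_arm", "arguments": {
  "targets": [
    [0.1,[-1.3,0,0],[0,0,0]],
    [0.1,[-2.6,0,0],[0,0,0]]
  ]
}}

```text
clock: 22.5
ee_pos: [0.5181, -0.1599, 0.2085]
eef_rot: [0.777, 0.629, 0.0, 0.0]
ft_force: [-0.2, 3.2, 3.4]
gripper_width: 0.0206
```

Call:
{"name": "move_arm", "arguments": {
  "targets": [
    [0.1,[-1.3,0,0],[0,0,0]],
    [0.1,[-2.6,0,0],[0,0,0]]
  ]
}}

```text
clock: 22.75
ee_pos: [0.5177, -0.1624, 0.2085]
eef_rot: [0.777, 0.629, 0.0, 0.0]
ft_force: [0.9, 2.5, 4.3]
gripper_width: 0.0202
```

Call:
{"name": "move_arm", "arguments": {
  "targets": [
    [0.1,[-1.3,0,0],[0,0,0]],
    [0.1,[-2.6,0,0],[0,0,0]]
  ]
}}

```text
clock: 23.0
ee_pos: [0.5172, -0.1648, 0.2085]
eef_rot: [0.777, 0.629, 0.0, 0.0]
ft_force: [1.1, 3.5, 3.9]
gripper_width: 0.0204
```

Over ee (0.5186, −0.154) the height dipped by 0.6 mm, so the foot's chamfer caught the hole's edge. The neighbouring +x line showed nothing, so the hole lies just to the −x side. I'm lifting slightly and trying there.

Call:
{"name": "move_arm", "arguments": {
  "targets": [
    [0.1,[0,0,-1.5],[0,0,0]],
    [0.1,[5,-1.3,-1.5],[0,0,0]],
    [0.1,[11,-2.2,-1.5],[0,0,0]],
    [0.1,[11,-2.2,-1.5],[0,0,0]],
    [0.1,[11,-2.2,-0.5],[0,0,0]],
    [0.1,[11,-2.2,0.2],[0,0,0]],
    [0.1,[11,-2.2,0.2],[0,0,0]]
  ]
}}

```text
clock: 23.88
ee_pos: [0.5169, -0.1537, 0.2081]
eef_rot: [0.777, 0.629, -0.0, -0.0]
ft_force: [-0.7, -0.0, -0.9]
gripper_width: 0.0202
```

Call:
{"name": "move_arm", "arguments": {
  "targets": [
    [0.1,[0,0,0.5],[0,0,0]],
    [0.1,[0,0,1],[0,0,0]],
    [0.1,[0,0,1],[0,0,0]]
  ]
}}

```text
clock: 24.25
ee_pos: [0.5171, -0.1536, 0.2074]
eef_rot: [0.777, 0.629, 0.0, 0.0]
ft_force: [-1.7, 0.4, 3.0]
gripper_width: 0.0205
```

Call:
{"name": "move_arm", "arguments": {
  "targets": [
    [0.1,[0,0,0.5],[0,0,0]],
    [0.1,[0,0,1],[0,0,0]],
    [0.1,[0,0,1],[0,0,0]]
  ]
}}

```text
clock: 24.62
ee_pos: [0.5169, -0.1533, 0.2057]
eef_rot: [0.777, 0.629, -0.0, -0.0]
ft_force: [0.3, 1.0, -1.8]
gripper_width: 0.0204
```

It's in: 2.8 mm below the face with no resistance. I'm going down in stages.

Call:
{"name": "move_arm", "arguments": {
  "targets": [
    [0.1,[0,0,2],[0,0,0]],
    [0.1,[0,0,4],[0,0,0]],
    [0.1,[0,0,6],[0,0,0]],
    [0.1,[0,0,6],[0,0,0]]
  ]
}}

```text
clock: 25.12
ee_pos: [0.5168, -0.1533, 0.1997]
eef_rot: [0.777, 0.629, -0.0, -0.0]
ft_force: [-0.2, 2.2, -2.3]
gripper_width: 0.0201
```

```bash
python3 -c "
from h import *
go([.517,-.153,.1785])"
```

```text
clock 25.12 pos [ 0.5168 -0.1533  0.1997] yaw 1.361 F [-0.2   2.16 -2.29]
shift mm [ 0.3  0.1 21.2] turn [-0.001 -0.     0.   ]
```

Call:
{"name": "move_arm", "arguments": {
  "targets": [
    [0.1,[0.8,0,3],[0,0,0]],
    [0.1,[0.8,0,6],[0,0,0]],
    [0.1,[0.8,0,9],[0,0,0]],
    [0.1,[0.8,0,12],[0,0,0]],
    [0.1,[0.8,0,14],[0,0,0]],
    [0.1,[0.8,0,14],[0,0,0]]
  ]
}}

```text
clock: 25.88
ee_pos: [0.517, -0.1528, 0.1858]
eef_rot: [0.777, 0.629, -0.0, -0.0]
ft_force: [-0.4, 1.9, -1.8]
gripper_width: 0.0202
```

Call:
{"name": "move_arm", "arguments": {
  "targets": [
    [0.1,[0,0,2],[0,0,0]],
    [0.1,[0,0,4],[0,0,0]],
    [0.1,[0,0,6],[0,0,0]],
    [0.1,[0,0,6],[0,0,0]]
  ]
}}

```text
clock: 26.38
ee_pos: [0.5171, -0.1528, 0.1798]
eef_rot: [0.777, 0.629, -0.0, -0.0]
ft_force: [-0.4, 1.6, -2.6]
gripper_width: 0.0203
```

Call:
{"name": "move_arm", "arguments": {
  "targets": [
    [0.1,[0.5,0,0.7],[0,0,0]],
    [0.1,[0.5,0,1.3],[0,0,0]],
    [0.1,[0.5,0,2],[0,0,0]],
    [0.1,[0.5,0,2],[0,0,0]]
  ]
}}

```text
clock: 26.88
ee_pos: [0.5174, -0.1524, 0.1785]
eef_rot: [0.777, 0.629, -0.0, 0.0]
ft_force: [-2.5, 0.8, 4.2]
gripper_width: 0.0203
```

The floor is reached at exactly 30 mm. One small confirming press, then release.

Call:
{"name": "move_arm", "arguments": {
  "targets": [
    [0.1,[0,0,0.4],[0,0,0]],
    [0.1,[0,0,0.7],[0,0,0]],
    [0.1,[0,0,0.7],[0,0,0]]
  ]
}}

```text
clock: 27.25
ee_pos: [0.5175, -0.1524, 0.1785]
eef_rot: [0.777, 0.629, 0.0, 0.0]
ft_force: [-3.7, 0.9, 10.0]
gripper_width: 0.0204
```

Call:
{"name": "move_arm", "arguments": {
  "targets": [
    [0.1,[0,0,-0.8],[0,0,0]],
    [0.45,[0,0,-0.8],[0,0,0]],
    [0.45,[0,0,-0.8],[0,0,0]],
    [0.45,[0,0,-0.8],[0,0,0]],
    [0.45,[0,0,-0.8],[0,0,0]]
  ]
}}

```text
clock: 27.88
ee_pos: [0.5173, -0.1524, 0.1782]
eef_rot: [0.777, 0.629, 0.0, 0.0]
ft_force: [0.0, -0.2, -0.4]
gripper_width: 0.0383
```

```bash
python3 - <<'E'
from h import *
C=np.array([.571,-.186])
for th in (-.35,-.3,.0): print(th, C+.102*np.array([np.cos(th),np.sin(th)]))
m=optics.camera_model("top");im=optics.camera("top")
for t in("pulley","compressor","pin_grip"):print(t,[(np.round(d["centre"],4).tolist(),round(d["conf"],2)) for d in spotter.pinpoint(t,"top")])
im2=optics.camera("scene")
for t in("pulley","pin_grip","pin_waist"):print(t,[(np.round(d["centre"],4).tolist(),round(d["conf"],2)) for d in spotter.pinpoint(t,"scene")])
go([.57,-.288,.27],1.357)
E
```

```text
-0.35 [ 0.66681602 -0.22097558]
-0.3 [ 0.66844432 -0.21614306]
0.0 [ 0.673 -0.186]
pulley [([0.4966, 0.1904, 0.013], 0.25)]
compressor [([0.5727, -0.1894, -0.0033], 0.95)]
pin_grip []
pulley [([0.573, -0.1873, 0.1143], 0.77)]
pin_grip [([0.5193, -0.1563, 0.1717], 0.69), ([0.489, 0.1867, 0.0082], 0.61)]
pin_waist [([0.5157, -0.1523, 0.1098], 0.63)]
clock 28.27 pos [ 0.5173 -0.1523  0.1782] yaw 1.361 F [-1.81  0.69  0.77]
shift mm [-121.7   79.9  -91.8] turn [0.    0.    0.004]
```

The pin is released and stays home. Next I grip the rim on the −y side at about 237.6°, midway between two spokes and well away from the pin and the cylinder. I rise first.

Call:
{"name": "move_arm", "arguments": {
  "targets": [
    [0.45,[0,0,-10],[0,0,0]],
    [0.5,[0,0,-45],[0,0,0]],
    [0.5,[0,0,-80],[0,0,-0.15]],
    [0.5,[-30,6,-80],[0,0,-0.32]],
    [0.5,[-60,12,-80],[0,0,-0.5]],
    [0.5,[-90,18,-80],[0,0,-0.68]],
    [0.5,[-118,24,-80],[0,0,-0.86]],
    [0.5,[-118,24,-80],[0,0,-1.04]],
    [0.5,[-118,24,-80],[0,0,-1.215]],
    [0.5,[-118,24,-80],[0,0,-1.215]]
  ]
}}

```text
clock: 29.52
ee_pos: [0.5162, -0.2729, 0.2588]
eef_rot: [0.28, 0.96, 0.0, 0.0]
ft_force: [-0.9, -0.0, -0.2]
gripper_width: 0.0429
```

```bash
python3 - <<'E'
from h import *
C=np.array([.571,-.187]);a=np.radians(237.6);p=C+.102*np.array([np.cos(a),np.sin(a)])
go([*p,.13],np.radians(147.6))
m=optics.camera_model("wrist");im=optics.camera("wrist")
for t in("pulley","pin_grip","pin_waist","boss"):print(t,[(np.round(d["centre"],4).tolist(),round(d["conf"],2)) for d in spotter.pinpoint(t,"wrist")])
for r in(.094,.110):
    for t in np.arange(0,360,3):
        u=px("w",m,[C[0]+r*np.cos(np.radians(t)),C[1]+r*np.sin(np.radians(t)),.137])
        if 0<u[0]<511 and 0<u[1]<383: im[int(u[1]),int(u[0])]=(0,255,255)
for k in range(4):
    for r in np.arange(.03,.094,.004):
        u=px("w",m,[C[0]+r*np.cos(1.79+k*np.pi/2),C[1]+r*np.sin(1.79+k*np.pi/2),.119])
        if 0<u[0]<511 and 0<u[1]<383: im[int(u[1]),int(u[0])]=(0,255,0)
u=px("w",m,[*p,.137]).astype(int);cv2.circle(im,tuple(u),3,(0,0,255),-1)
cv2.imwrite("pics/w4.png",cv2.resize(im,(768,576)))
E
```

```text
clock 29.52 pos [ 0.5162 -0.2729  0.2588] yaw 2.574 F [-0.89 -0.03 -0.24]
shift mm [ -0.2  -0.2 128.8] turn [ 0.     0.    -0.002]
pulley [([0.5686, -0.1893, 0.1093], 0.92)]
pin_grip [([0.5181, -0.1575, 0.1718], 0.65), ([0.423, -0.4013, -0.0033], 0.48)]
pin_waist [([0.515, -0.1556, 0.1135], 0.62)]
boss [([0.5696, -0.1875, -0.0019], 0.6), ([0.5206, -0.1539, 0.0939], 0.57)]
```

View pics/w4.png

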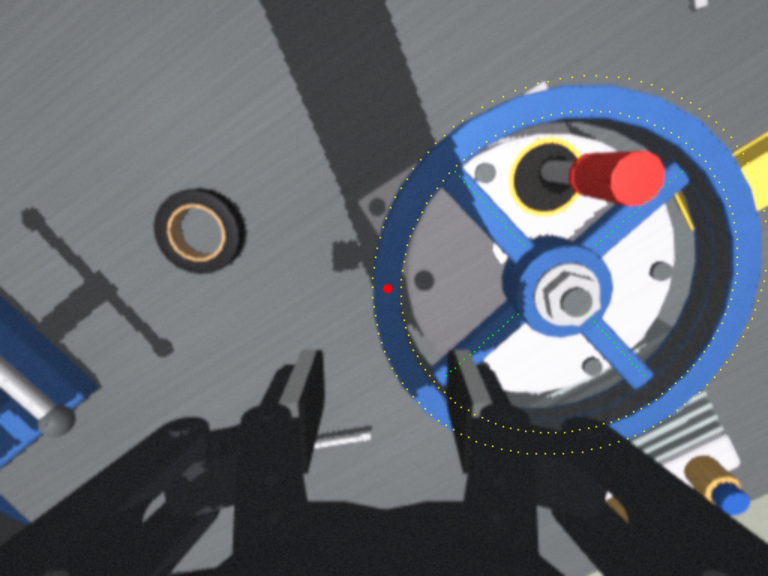

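The pin stands in the boss at (555,175) with its handle at (630,178). The spokes are as computed, and the grip point (red dot, 388,288) lies mid-rim. I'm descending and gripping.

Call:
{"name": "move_arm", "arguments": {
  "targets": [
    [0.5,[0,0,40],[0,0,0]],
    [0.5,[0,0,80],[0,0,0]],
    [0.5,[0,0,105],[0,0,0]],
    [0.5,[0,0,120],[0,0,0]],
    [0.5,[0,0,129],[0,0,0]],
    [0.5,[0,0,129],[0,0,0]]
  ]
}}

```text
clock: 30.52
ee_pos: [0.5163, -0.2727, 0.1293]
eef_rot: [0.279, 0.96, -0.0, -0.0]
ft_force: [0.3, 0.3, 0.4]
gripper_width: 0.0427
```

Call:
{"name": "move_arm", "arguments": {
  "targets": [
    [0.05,[0,0,0],[0,0,0]],
    [0.05,[0,0,0],[0,0,0]],
    [0.05,[0,0,0],[0,0,0]],
    [0.05,[0,0,0],[0,0,0]],
    [0.05,[0,0,0],[0,0,0]]
  ],
  "force": 30
}}

```text
clock: 31.15
ee_pos: [0.517, -0.2725, 0.1303]
eef_rot: [0.279, 0.96, -0.0, 0.001]
ft_force: [0.3, 1.1, 5.7]
gripper_width: 0.0157
```

```bash
python3 - <<'E'
from h import *
s=readout.sense();p=s["ee_pos"];r=R.from_quat(s["eef_rot"]);print(p,s["ft_force"],s["gripper_width"])
C=np.array([.571,-.187]);v=p[:2]-C;print("radius",np.hypot(*v),np.degrees(np.arctan2(v[1],v[0])))
for t in(.05,.1,.15,.2,.25,.3,.35,.4,.45,.5,.55,.6):
    c,q=np.cos(t),np.sin(t);w=C+np.array([c*v[0]-q*v[1],q*v[0]+c*v[1]])
    print(t,np.round(r.inv().apply([*(w-p[:2]),0])*1000,1))
E
```

```text
[ 0.51704294 -0.27251898  0.13029311] [0.33078197 1.12414658 5.66753132] 0.01572171543715618
radius 0.10111804992620962 -122.24933024433314
0.05 [-5.1  0.1  0. ]
0.1 [-10.1   0.5   0. ]
0.15 [-15.1   1.2   0. ]
0.2 [-20.1   2.1   0. ]
0.25 [-25.    3.2   0. ]
0.3 [-29.9   4.6   0.1]
0.35 [-34.7   6.2   0.1]
0.4 [-39.4   8.1   0.1]
0.45 [-44.   10.2   0.1]
0.5 [-48.4  12.5   0.1]
0.55 [-52.8  15.    0.1]
0.6 [-57.1  17.8   0.1]
```

Call:
{"name": "move_arm", "arguments": {
  "targets": [
    [0.05,[-2.5,0,0],[0,0,-0.025]],
    [0.05,[-5.1,0.1,0],[0,0,-0.05]],
    [0.05,[-10.1,0.5,0],[0,0,-0.1]],
    [0.05,[-15.1,1.2,0],[0,0,-0.15]],
    [0.05,[-20.1,2.1,0],[0,0,-0.2]],
    [0.05,[-20.1,2.1,0],[0,0,-0.2]]
  ]
}}

```text
clock: 31.9
ee_pos: [0.5353, -0.2821, 0.1303]
eef_rot: [0.181, 0.983, -0.0, 0.001]
ft_force: [0.9, 0.3, 5.9]
gripper_width: 0.0153
```

Call:
{"name": "move_arm", "arguments": {
  "targets": [
    [0.05,[-5.1,0.1,0],[0,0,-0.05]],
    [0.05,[-10.1,0.5,0],[0,0,-0.1]],
    [0.05,[-15.1,1.2,0],[0,0,-0.15]],
    [0.05,[-20.1,2.1,0],[0,0,-0.2]],
    [0.05,[-20.1,2.1,0],[0,0,-0.2]]
  ]
}}

```text
clock: 32.52
ee_pos: [0.5547, -0.2877, 0.1303]
eef_rot: [0.083, 0.997, -0.001, 0.001]
ft_force: [0.5, -1.8, 4.7]
gripper_width: 0.0153
```

```bash
python3 - <<'E'
from h import *
p=readout.sense()["ee_pos"];C=np.array([.571,-.187]);v=p[:2]-C;print("radius",np.hypot(*v),np.degrees(np.arctan2(v[1],v[0])))
a=optics.camera("wrist");b=optics.camera("top")[110:230,260:380];
cv2.imwrite("pics/w5.png",np.hstack([a,cv2.resize(b,(384,384),interpolation=cv2.INTER_CUBIC)])[:, :, :][:, 96:896])
E
```

```text
radius 0.10203398690218148 -99.173839182393
```

View pics/w5.png

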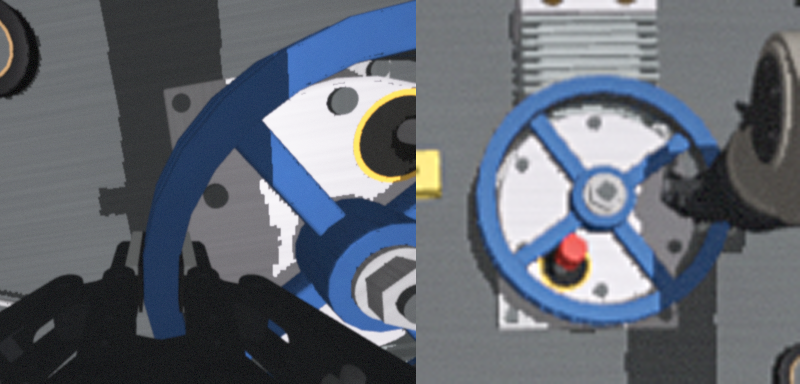

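The pulley turns with the gripper, and the spoke is close to the pin. I'm making the last part in small steps, watching the force.

Call:
{"name": "move_arm", "arguments": {
  "targets": [
    [0.05,[-2.5,0,0],[0,0,-0.025]],
    [0.05,[-5.1,0.1,0],[0,0,-0.05]],
    [0.05,[-8.1,0.3,0],[0,0,-0.08]],
    [0.05,[-8.1,0.3,0],[0,0,-0.08]]
  ]
}}

```text
clock: 33.12
ee_pos: [0.5624, -0.2889, 0.1303]
eef_rot: [0.043, 0.999, -0.001, 0.001]
ft_force: [-0.9, -0.4, 6.5]
gripper_width: 0.0155
```

Call:
{"name": "move_arm", "arguments": {
  "targets": [
    [0.05,[-1,0,0],[0,0,-0.01]],
    [0.05,[-2,0,0],[0,0,-0.02]]
  ]
}}

```text
clock: 33.38
ee_pos: [0.564, -0.2891, 0.1303]
eef_rot: [0.033, 0.999, -0.001, 0.0]
ft_force: [-1.9, -1.0, 6.0]
gripper_width: 0.0154
```

Call:
{"name": "move_arm", "arguments": {
  "targets": [
    [0.05,[-1,0,0],[0,0,-0.01]],
    [0.05,[-2,0,0],[0,0,-0.02]]
  ]
}}

```text
clock: 33.62
ee_pos: [0.566, -0.2892, 0.1303]
eef_rot: [0.023, 1.0, -0.001, 0.0]
ft_force: [-0.8, -0.4, 7.3]
gripper_width: 0.0156
```

Call:
{"name": "move_arm", "arguments": {
  "targets": [
    [0.05,[-1,0,0],[0,0,-0.01]],
    [0.05,[-1,0,0],[0,0,-0.01]]
  ]
}}

```text
clock: 33.88
ee_pos: [0.5671, -0.2893, 0.1303]
eef_rot: [0.018, 1.0, -0.001, 0.001]
ft_force: [-0.9, -0.7, 5.6]
gripper_width: 0.0154
```

Call:
{"name": "move_arm", "arguments": {
  "targets": [
    [0.05,[-1,0,0],[0,0,-0.01]],
    [0.05,[-1,0,0],[0,0,-0.01]]
  ]
}}

```text
clock: 34.12
ee_pos: [0.5681, -0.2893, 0.1303]
eef_rot: [0.013, 1.0, -0.001, 0.001]
ft_force: [-1.7, 0.2, 6.4]
gripper_width: 0.0154
```

Call:
{"name": "move_arm", "arguments": {
  "targets": [
    [0.05,[-1,0,0],[0,0,-0.01]],
    [0.05,[-1,0,0],[0,0,-0.01]]
  ]
}}

```text
clock: 34.38
ee_pos: [0.5691, -0.2894, 0.1303]
eef_rot: [0.008, 1.0, -0.001, 0.001]
ft_force: [-1.4, -0.8, 7.3]
gripper_width: 0.0154
```

Call:
{"name": "move_arm", "arguments": {
  "targets": [
    [0.05,[-1,0,0],[0,0,-0.01]],
    [0.05,[-1,0,0],[0,0,-0.01]]
  ]
}}

```text
clock: 34.62
ee_pos: [0.5701, -0.2894, 0.1303]
eef_rot: [0.003, 1.0, -0.001, 0.001]
ft_force: [-1.2, -0.3, 6.6]
gripper_width: 0.0155
```

Call:
{"name": "move_arm", "arguments": {
  "targets": [
    [0.05,[-1,0,0],[0,0,-0.01]],
    [0.05,[-1,0,0],[0,0,-0.01]]
  ]
}}

```text
clock: 34.88
ee_pos: [0.5711, -0.2894, 0.1303]
eef_rot: [-0.002, 1.0, -0.001, 0.001]
ft_force: [-1.2, 0.1, 7.4]
gripper_width: 0.0155
```

```bash
python3 - <<'E'
from h import *
s=readout.sense();print(s["ee_pos"],s["ft_force"],s["moment"])
a=optics.camera("wrist");b=optics.camera("top")[150:220,270:340];c=optics.camera("scene")[130:210,170:260]
b=cv2.resize(b,(400,400),interpolation=cv2.INTER_CUBIC);c=cv2.resize(c,(400,355),interpolation=cv2.INTER_CUBIC);c=np.vstack([c,np.zeros((45,400,3),np.uint8)])
cv2.imwrite("pics/f1.png",np.hstack([b,c]))
E
```

```text
[ 0.57112847 -0.2894177   0.13030617] [-1.198964    0.06431559  7.38181119] [-0.10600145  0.22467751 -0.11442435]
```

View pics/f1.png

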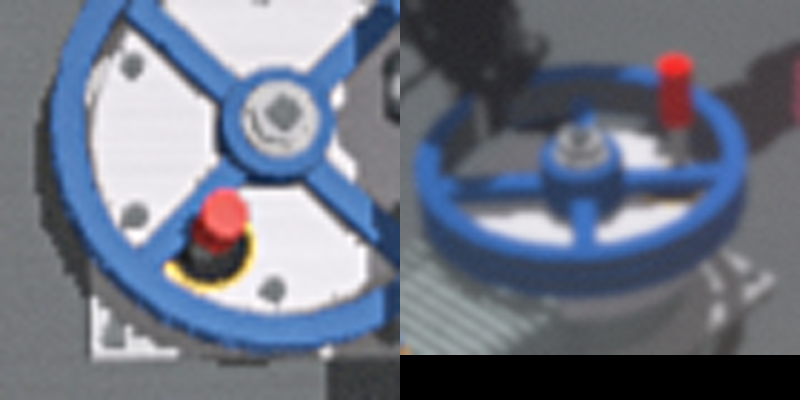

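Call:
{"name": "move_arm", "arguments": {
  "targets": [
    [0.05,[-1,0,0],[0,0,-0.01]],
    [0.05,[-1,0,0],[0,0,-0.01]]
  ]
}}

```text
clock: 35.28
ee_pos: [0.5722, -0.2895, 0.1303]
eef_rot: [-0.006, 1.0, -0.001, 0.001]
ft_force: [-1.9, -1.2, 5.7]
gripper_width: 0.0152
```

Call:
{"name": "move_arm", "arguments": {
  "targets": [
    [0.05,[-1,0,0],[0,0,-0.01]],
    [0.05,[-1,0,0],[0,0,-0.01]]
  ]
}}

```text
clock: 35.52
ee_pos: [0.5731, -0.2895, 0.1303]
eef_rot: [-0.012, 1.0, -0.001, 0.001]
ft_force: [-0.9, -0.1, 6.4]
gripper_width: 0.0156
```

Call:
{"name": "move_arm", "arguments": {
  "targets": [
    [0.05,[-1,0,0],[0,0,-0.01]],
    [0.05,[-1,0,0],[0,0,-0.01]]
  ]
}}

```text
clock: 35.78
ee_pos: [0.5742, -0.2895, 0.1303]
eef_rot: [-0.016, 1.0, -0.001, 0.001]
ft_force: [-1.0, -0.9, 6.7]
gripper_width: 0.0154
```

Call:
{"name": "move_arm", "arguments": {
  "targets": [
    [0.05,[-1,0,0],[0,0,-0.01]],
    [0.05,[-1,0,0],[0,0,-0.01]]
  ]
}}

```text
clock: 36.02
ee_pos: [0.575, -0.2894, 0.1303]
eef_rot: [-0.021, 1.0, -0.001, 0.0]
ft_force: [-1.0, -0.9, 6.8]
gripper_width: 0.0161
```

Call:
{"name": "move_arm", "arguments": {
  "targets": [
    [0.05,[-1,0,0],[0,0,-0.01]],
    [0.05,[-1,0,0],[0,0,-0.01]]
  ]
}}

```text
clock: 36.28
ee_pos: [0.576, -0.2894, 0.1303]
eef_rot: [-0.026, 1.0, -0.001, 0.0]
ft_force: [-1.9, -0.4, 7.1]
gripper_width: 0.0158
```

```bash
cat >> h.py <<'E'
def spoke(im,C=(.571,-.186)):
    m=optics.camera_model("top");h=cv2.cvtColor(im,cv2.COLOR_BGR2HSV)
    b=((h[...,0]>100)&(h[...,0]<125)&(h[...,1]>120)).astype(np.float32);b=cv2.GaussianBlur(b,(0,0),1)
    S=[]
    for th in np.arange(1.6,2.7,.005):
        s=0
        for q in (0,1,3):
            t=th+q*np.pi/2
            for r in np.arange(.035,.085,.003):
                u=px("t",m,[C[0]+r*np.cos(t),C[1]+r*np.sin(t),.119]);s+=cv2.getRectSubPix(b,(1,1),tuple(map(float,u)))[0,0]
        S.append((s,th))
    S=np.array(S);k=S[:,0]>S[:,0].max()-1.0;return S[k,1].mean()
def redblob(im,c):
    h=cv2.cvtColor(im,cv2.COLOR_BGR2HSV);k=(((h[...,0]<8)|(h[...,0]>172))&(h[...,1]>150)&(h[...,2]>80)).astype(np.uint8)
    n,l,st,ce=cv2.connectedComponentsWithStats(k);u=px(c,optics.camera_model(c),[.5175,-.1525,.1725])
    return [(ce[i].round(2),st[i][4],u.round(1)) for i in range(1,n) if np.hypot(*(ce[i]-u))<12 and st[i][4]>20]
E
python3 - <<'E'
from h import *
print(spoke(cv2.imread("pics/top0.png")))
b=optics.camera("top");cv2.imwrite("pics/t6.png",b);c=optics.camera("scene");cv2.imwrite("pics/s6.png",c)
print(spoke(b),redblob(b,"top"),redblob(c,"scene"))
s=readout.sense();v=s["ee_pos"][:2]-[.571,-.187];print(np.arctan2(v[1],v[0])+np.radians(122.25),s["ft_force"])
x=cv2.resize(b[150:220,270:340],(400,400),interpolation=cv2.INTER_CUBIC)
w=cv2.resize(optics.camera("wrist"),(533,400))[:, 133:]
cv2.imwrite("pics/f2.png",np.hstack([x,w]))
E
```

```text
1.787499999999996
2.402499999999983 [(array([309.75, 190.42]), np.int32(48), array([308.4, 188.2]))] [(array([231.02, 148.47]), np.int32(83), array([231.4, 150.3]))]
0.6120415686439429 [-1.37062967 -1.59477996  6.1937139 ]
```

View pics/f2.png

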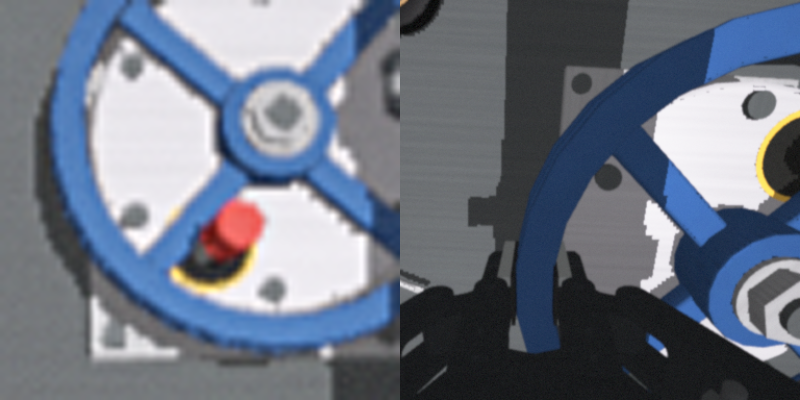

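The handle has moved from crop (225,210) to (238,225). The spoke is already against the pin, which is leaning in its 2 mm of hole play. I'm taking up the rest of the play gently, until the force just rises.

Call:
{"name": "move_arm", "arguments": {
  "targets": [
    [0.05,[-0.8,0,0],[0,0,-0.008]],
    [0.05,[-0.8,0,0],[0,0,-0.008]]
  ]
}}

```text
clock: 36.67
ee_pos: [0.5767, -0.2894, 0.1303]
eef_rot: [-0.03, 1.0, -0.001, 0.0]
ft_force: [-1.8, -0.0, 7.2]
gripper_width: 0.0153
```

Call:
{"name": "move_arm", "arguments": {
  "targets": [
    [0.05,[-0.8,0,0],[0,0,-0.008]],
    [0.05,[-0.8,0,0],[0,0,-0.008]]
  ]
}}

```text
clock: 36.92
ee_pos: [0.5773, -0.2894, 0.1303]
eef_rot: [-0.034, 0.999, -0.001, 0.0]
ft_force: [-2.7, -0.7, 7.6]
gripper_width: 0.0155
```

Call:
{"name": "move_arm", "arguments": {
  "targets": [
    [0.05,[-0.8,0,0],[0,0,-0.008]],
    [0.05,[-0.8,0,0],[0,0,-0.008]]
  ]
}}

```text
clock: 37.17
ee_pos: [0.5777, -0.2894, 0.1303]
eef_rot: [-0.038, 0.999, -0.001, -0.0]
ft_force: [-4.0, -0.3, 8.0]
gripper_width: 0.0155
```

Call:
{"name": "move_arm", "arguments": {
  "targets": [
    [0.05,[-0.6,0,0],[0,0,-0.006]],
    [0.05,[-0.6,0,0],[0,0,-0.006]]
  ]
}}

```text
clock: 37.42
ee_pos: [0.5781, -0.2893, 0.1303]
eef_rot: [-0.04, 0.999, -0.001, -0.001]
ft_force: [-5.4, -0.2, 9.3]
gripper_width: 0.0152
```

```bash
python3 - <<'E'
from h import *
b=optics.camera("top");c=optics.camera("scene")
print(spoke(b),redblob(b,"top"),redblob(c,"scene"));s=readout.sense();print(s["ft_force"],s["moment"])
E
```

```text
2.4299999999999824 [(array([310.92, 190.64]), np.int32(59), array([308.4, 188.2]))] [(array([230.67, 148.38]), np.int32(88), array([231.4, 150.3]))]
[-5.01635522 -1.32589167  9.64100534] [ 0.07086268  0.85495885 -0.693028  ]
```

The force rose from 1.5 to 5.4 N and the motion stalled, so the spoke is firmly against the pin. I'm easing the tension, opening and rising.

Call:
{"name": "move_arm", "arguments": {
  "targets": [
    [0.05,[0.8,0,0],[0,0,0.008]],
    [0.05,[0.8,0,0],[0,0,0.008]]
  ]
}}

```text
clock: 37.78
ee_pos: [0.5779, -0.2894, 0.1303]
eef_rot: [-0.037, 0.999, -0.001, 0.0]
ft_force: [-1.3, -0.3, 6.7]
gripper_width: 0.0154
```

Call:
{"name": "move_arm", "arguments": {
  "targets": [
    [0.2,[0,0,0],[0,0,0]],
    [0.5,[0,0,0],[0,0,0]],
    [0.5,[0,0,0],[0,0,0]],
    [0.5,[0,0,0],[0,0,0]],
    [0.5,[0,0,-15],[0,0,0]],
    [0.5,[0,0,-50],[0,0,0]],
    [0.5,[0,0,-100],[0,0,0]],
    [0.5,[0,0,-130],[0,0,0]],
    [0.5,[0,0,-130],[0,0,0]]
  ]
}}

```text
clock: 38.9
ee_pos: [0.5797, -0.2882, 0.2634]
eef_rot: [-0.038, 0.999, -0.001, 0.003]
ft_force: [0.3, -0.6, -0.6]
gripper_width: 0.0428
```

```bash
python3 - <<'E'
from h import *
s=readout.sense();print(s["clock"],s["ee_pos"],s["ft_force"],s["gripper_width"])
b=optics.camera("top");c=optics.camera("scene")
print(spoke(b),redblob(b,"top"),redblob(c,"scene"))
x=cv2.resize(b[150:220,270:340],(400,400),interpolation=cv2.INTER_CUBIC)
y=cv2.resize(c[125:205,175:255],(400,400),interpolation=cv2.INTER_CUBIC)
cv2.imwrite("pics/f3.png",np.hstack([x,y]))
E
```

```text
38.9 [ 0.5797356  -0.28815608  0.26338466] [ 0.33066557 -0.59986813 -0.64153825] 0.042812673315551164
2.4174999999999827 [(array([310.8 , 190.75]), np.int32(51), array([308.4, 188.2]))] [(array([230.94, 148.31]), np.int32(83), array([231.4, 150.3]))]
```

View pics/f3.png

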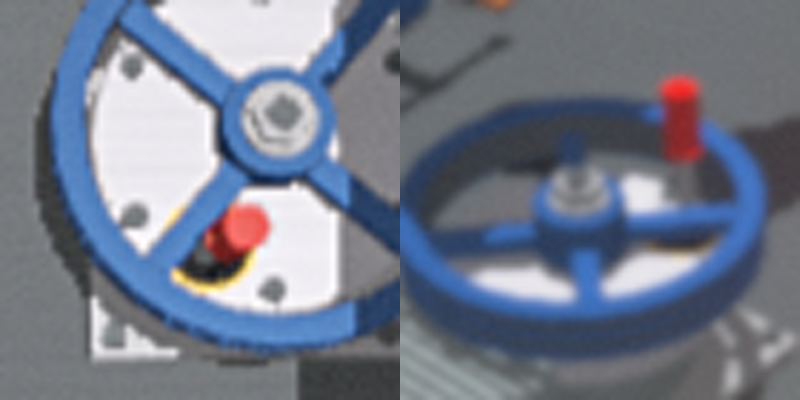

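The spoke is up against the pin's shank, the pin is still seated, and the arm is clear. I'm handing in.

```bash
python3 -c "
from h import *
print(ticket.close_job(), readout.sense()['clock'])"
```

```text
the job is handed in; nothing more can be done
the job is handed in; nothing more can be done
```

The job is handed in with the pulley locked: the red-handled pin is fully home in the boss and the +x spoke rests against it. It took about 39 s of the 72 s allowed.

- **Finding the hole:** I swept the boss with about 2–7 N of press, with short peaks of about 14 N. A 0.6 mm dip in height gave the hole's edge, about 4 mm from the boss centre. The foot then went in with almost no resistance.
- **Seating the pin:** It stopped on the floor after 30 mm, the full depth. A confirming press of about 12 N moved it no further.
- **Turning the pulley:** I gripped the rim on the side clear of the pin and turned it about 0.63 rad counter-clockwise. The motion stalled when the force at the rim reached about 5 N. I then eased the load, opened the gripper and lifted clear.

The last pictures show the spoke against the shank, and no other object was handled. One thing differed from what I expected: the contact force rose about 0.06 rad after the computed first contact. Over that stretch the pin leaned within its 2 mm of play, so it stands slightly tilted against the spoke.

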